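Find and mark the balance point of a ballasted beam

TASK

Find the balance point of the aluminium beam, which has a weight hidden inside it: push it gently lengthwise over the fulcrum of its stand, without lifting it off, until its low tail comes up and it rides level on the fulcrum alone. Then set the orange saddle marker astride the beam, right over the fulcrum, and leave the beam balanced with the marker on it. Do not lean on the fulcrum, and leave the bottle, beaker and sample cups where they are.

Things in the scene. Friction and masses are not known exactly. Their poses are not given: they have to be found in the camera images.
- stand: Grey balance stand, fixed; base 70 x 220 mm, 12 mm high, long along its own y. Origin on the bench straight below the fulcrum, z up; +y is the tail side. Two forks on it guide the beam between cheeks 24 mm apart, 18 mm long along y, that rise to 60 mm above the bench.
- rear_pin (a point): Top of the steel cross pin in the rear fork, 92 mm to the tail (+y) side of the fulcrum, 46 mm above the bench and so 4 mm lower than the fulcrum. The beam's tail part rests on it at first.
- front_pin (a point): Top of the cross pin in the front fork, 65 mm to the nose (-y) side of the fulcrum, also 4 mm lower than it. A beam pushed too far tips nose down on to it (about 3.8 degrees) and must come back.
- fulcrum: Steel fulcrum block in the middle of the stand. Origin: the centre of its crown, 50 mm above the bench; axes as the stand's. The crown is flat, 10 mm wide along y and 34 mm along x, without cheeks. The beam rides level while its balance point is over the crown.
- beam: Closed aluminium box section, 20 mm wide (x), 260 mm long (y), 22 mm high (z), black end plugs, about 0.4 kg. Origin: centre of its underside; +y to its tail. It lies across the fulcrum between the cheeks of both forks, at first with its centre 42 to 55 mm to the tail side and tail down by 2.6 degrees. The balance point lies unseen, within 28 mm of the origin along y.
- beam_tail (a point): Centre of the beam's tail end face, 11 mm above its underside. Pushed here towards the stand's -y, by 14 to 83 mm from the start, the beam comes to balance and its tail rises off the rear pin. It slides with 1 to 8 N. A finger pressed on the end face holds it down by friction: back off a little to let it tip, which it does slowly near balance.
- marker: Loose orange saddle marker, 30 g, standing on two legs. Origin: centre between the foot ends, z up. Legs 4 mm thick, 18 mm deep along y, 25 mm apart inside (along x), 18 mm high under the bridge. Bridge top at 23 mm; the grip tab on it, 22 mm (x) by 8 mm (y), reaches up to 51 mm. Seated on the beam, its origin is 4 mm above the beam's underside, its y along the beam.
- beaker: Bystander: clear 100 ml beaker, 59 mm across, 82 mm high; origin at the centre of its foot.
- bottle_amber: Bystander: amber dropper bottle with white cap, 30 mm across, 78 mm high; origin at the centre of its foot.
- cup_red: Bystander: small sample cup with red lid, 35 x 43 x 24 mm; origin at the centre of its foot.
- cup_blue: Bystander: small sample cup with blue lid, 35 x 43 x 24 mm; origin at the centre of its foot.
Mind the look-alikes: they are no part of the job. Of the things that look like the marker, take the one that is farthest to the robot's left at the start.

How it is judged:
By the outcome, as a careful person would: the job done as asked, in the order asked, and still so for the second after the job is handed in, with the robot touching nothing.
It also fails if it takes over 72 s, if anything falls off the work surface, if the arm or the gripper's body presses on something with over 40 N, if the wrist force passes 120 N, or if a joint passes its speed limit or range.

ROBOT

A 6-joint arm with a two-finger parallel gripper is mounted at the origin on a cart in front of the work surface, level with it; the furniture and walls round the work are solid. World frame = base frame: x ahead of the robot, y to its left, z up, the work surface at z = 0. Lengths are in m, angles in rad, forces in N, time in s.
With the tool pointing down it reaches from about 0.35 to 0.8 m from the base axis. Payload 7.3 kg.
Tool frame: the origin (TCP) lies midway between the tips of the shut fingers; the grasp point (between the pads) lies 19 mm behind it (manip.grip_point_offset is the distance from the TCP to the grasp point, in m); z points along the fingers, y is the direction in which the jaws open and shut (so a half turn about z gives the same grasp; the last joint's range is limited). The gripper opens to 85 mm and grips with 20 to 120 N. Pads are 22 mm wide; open, the fingers measure 114 mm over their backs; the gripper's body (76 mm by 85 mm) begins 54 mm behind the grasp point. The pads swing forward as they close: fully open they stand 13 mm farther back than shut.
Start: joints at [-1.41, 0.342, 1.524, -0, 1.275, -0.146], TCP at [0.159, -0.5, 0.231] pointing down, gripper open.
Joint ranges: [-2.53, 2.53], [-0.77, 2.02], [0.04, 2.7], [-1, 4.14], [0.28, 2.66], [-3.11, 3.11]. Speed limits (rad/s): [2.57, 2.57, 3.14, 3.14, 3.14, 3.14].

INTERFACE

Orientations are given as a unit quaternion [x, y, z, w].
In Python, from workcell import manip gives the robot as it stands. The module is installed in compiled form; this text tells all that it offers.
- The arm moves only by the tool move_arm, never from a script. Its argument "rows" is a list of rows, each a list of 3 entries, a list of its own where there are three numbers: the closure, from -1 (fully open) to 1 (shut), then the shift along the tool's x, y, z in cm, then the turn about the tool's z in degrees. A call has 1 to 8 rows; each row is the pose to reach, as a shift and turn from the pose commanded when the call began, along the tool's axes at that moment; what a row does not reach only later rows make up. A row lasts 1/12 s, in which the tool goes at most 41.7 mm and 7.16 degrees, less where a joint would pass 70% of its speed; a pose out of reach is approached as far as the arm can. A call with a gripper value outside its range is refused whole. The fingers move at their own pace and stop on an object; "grip_force" is the grip in N (left out, the last holds). Time passes only in rows, so rows that repeat a pose let the fingers close. It gives the time, the measured TCP pose, the force and the opening at its end, in the units of the state.
- manip.sense(): the state, without advancing time (a new reading comes with each control period).
- manip.read_camera(name): name is "scene" or "top"; returns a dict with "pixels" (384x512x3 uint8, red, green, blue), "depth" (384x512 float32, m along the optical axis (not along the pixel's ray), 0 where there is no reading), "fx", "fy", "cx", "cy" (pixels), "extrinsics" (4x4, takes a point from camera to world coordinates). Camera axes: x right, y down, z forward; pixel columns grow to the right and rows downward; lengths in m; the calibration is good to about 2 mm. A picture is of the moment at which its call begins.
- manip.job_done(): hands the job in, once; it reports no verdict.
Trained networks look in a picture, given as the dict that the camera call returned (one of the last four; its "shot" number tells which), for a name from the list of things; names that differ only in an ending like _2 or _b are one class to them, and where a whole thing is asked for, a point or a joint stands for the part that bears it (a point fixed in the world has none). Each returns a list of dicts, best first, with "confidence" (0 to 1); they miss things now and then, are a little off and sometimes report something else, mostly with a low value. They report only what shows in the picture. A call takes as long as a camera call. They do not tell look-alikes from the thing itself.
- manip.trace(picture, target): "pixels" (384x512 bool, what is visible of it) and "position" ([row, column] in pixels, amid what is visible of it).
The state is a dict: "time": time; "joint_positions": joint angles; "qvel": joint speeds; "joint_efforts": joint torques, N m; "position": TCP position; "eef_rot": TCP orientation; "force": force on the tool from outside, world axes, zero at the start; "torque": the same for the moment, N m; "width": finger opening in m.
Only numpy, scipy, OpenCV 4.12 (cv2) and the standard library are available. Lean on these libraries where they do the work, as an engineer would, in place of code of your own. Each camera call takes 0.05 s, during which the arm holds its last target. There are 200 camera calls.

## Working session

There is one attempt and no reset: what is moved stays moved. The work goes in short steps, Python scripts to look and compute and a tool call to move; the robot and the scene stay as the last step left them, time stands still between calls to the robot, and variables do not carry over. Pictures are saved under pics/ and viewed, about 8 in all and at most 12, crops included, and the job is handed in when it is done.

Besides the shell and the picture viewer there is one more tool, called after ">>>" by a JSON object that holds its "fn" and its "kwargs", one argument or row to a line. move_arm: Moves the arm, as the interface text tells. Its arguments: {"type":"object","properties":{"rows":{"type":"array"},"grip_force":{"type":"number"}},"required":["rows"]}

```bash
mkdir -p pics; cat > h.py <<'E'
import numpy as np, cv2
from workcell import manip
def cloud(p):
    d=p["depth"];v,u=np.mgrid[:d.shape[0],:d.shape[1]]
    c=np.stack([(u-p["cx"])/p["fx"]*d,(v-p["cy"])/p["fy"]*d,d,np.ones_like(d)],-1)
    w=(c@np.array(p["extrinsics"]).T)[...,:3]; w[d==0]=np.nan
    return w
def save(p,n,crop=None,s=1):
    im=cv2.cvtColor(p["pixels"],cv2.COLOR_RGB2BGR)
    if crop: r0,r1,c0,c1=crop; im=im[r0:r1,c0:c1]
    cv2.imwrite("pics/"+n,cv2.resize(im,None,fx=s,fy=s,interpolation=cv2.INTER_CUBIC))
E
python3 - <<'E'
from h import *
s=manip.sense();print(s["time"],s["position"],s["eef_rot"],s["width"],manip.grip_point_offset)
ims=[]
for cam in("scene","top"):
    p=manip.read_camera(cam);w=cloud(p)
    print(cam,np.round(p["extrinsics"],3).tolist(),p["fx"])
    for t in("stand","fulcrum","beam","beam_tail","marker","beaker","bottle_amber","cup_red","cup_blue"):
        for o in manip.trace(p,t)[:4]:
            q=w[o["pixels"]]; 
            print(t,round(o["confidence"],2),np.round(o["position"]),np.round(np.nanmedian(q,0),3),np.round(np.nanmin(q,0),3),np.round(np.nanmax(q,0),3))
    save(p,cam+"0.png",s=1.5)
E
```

```text
0.0 [ 0.15851087 -0.50008355  0.23062284] [ 9.88255978e-01  1.52805544e-01 -9.25992116e-06 -7.67015980e-04] 0.085299900657795 0.0187
scene [[0.859, -0.297, 0.416, 0.17], [-0.512, -0.509, 0.692, -0.861], [0.006, -0.808, -0.59, 0.636], [0.0, 0.0, 0.0, 1.0]] 496.06380230047756
stand 0.92 [254. 238.] [ 0.485 -0.282  0.012] [ 0.445 -0.339 -0.002] [ 0.53  -0.099  0.061]
fulcrum 0.56 [238. 232.] [ 0.484 -0.244  0.026] [ 0.469 -0.293  0.009] [ 0.495 -0.209  0.06 ]
fulcrum 0.26 [253. 236.] [ 0.486 -0.275  0.012] [ 0.445 -0.34  -0.003] [ 0.574 -0.08   0.074]
beam 0.76 [212. 237.] [ 0.501 -0.218  0.068] [ 0.473 -0.316  0.009] [ 0.547 -0.055  0.077]
beam 0.4 [255. 238.] [ 0.485 -0.28   0.012] [ 0.445 -0.34  -0.002] [ 0.533 -0.101  0.061]
beam_tail 0.8 [211. 236.] [ 0.5   -0.221  0.068] [ 0.473 -0.316 -0.002] [ 0.573 -0.055  0.077]
marker 0.81 [226. 288.] [ 0.597 -0.264  0.023] [ 0.582 -0.272 -0.003] [ 0.617 -0.229  0.052]
marker 0.58 [282. 323.] [ 0.566 -0.412  0.024] [ 0.552 -0.43  -0.003] [ 0.599 -0.376  0.052]
marker 0.42 [256. 235.] [ 0.485 -0.282  0.012] [ 0.445 -0.339 -0.002] [ 0.53  -0.10
[... 864 characters left out ...]
476 -0.32  -0.002] [ 0.552 -0.056  0.078]
marker 0.6 [196. 334.] [ 0.57  -0.405  0.049] [ 0.564 -0.421  0.02 ] [ 0.577 -0.397  0.053]
beaker 0.75 [154. 307.] [ 0.678 -0.366  0.041] [ 0.644 -0.402  0.001] [ 0.702 -0.335  0.085]
beaker 0.65 [229. 252.] [ 0.513 -0.188  0.069] [ 0.478 -0.31  -0.002] [ 0.547 -0.056  0.078]
bottle_amber 0.47 [138. 241.] [ 0.749 -0.201  0.058] [ 0.741 -0.215  0.   ] [ 0.777 -0.184  0.081]
cup_red 0.6 [285. 316.] [ 0.361 -0.323  0.023] [ 0.344 -0.346  0.015] [ 0.378 -0.306  0.027]
cup_red 0.55 [296. 212.] [ 0.377 -0.077  0.023] [ 0.361 -0.093  0.019] [ 0.397 -0.062  0.027]
cup_blue 0.67 [284. 316.] [ 0.362 -0.323  0.023] [ 0.344 -0.344 -0.   ] [ 0.378 -0.306  0.027]
```

View pics/scene0.png

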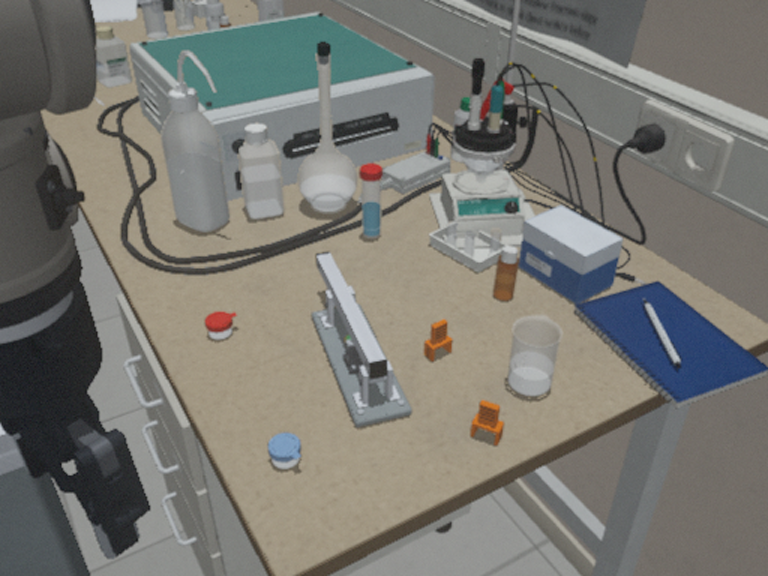

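View pics/top0.png

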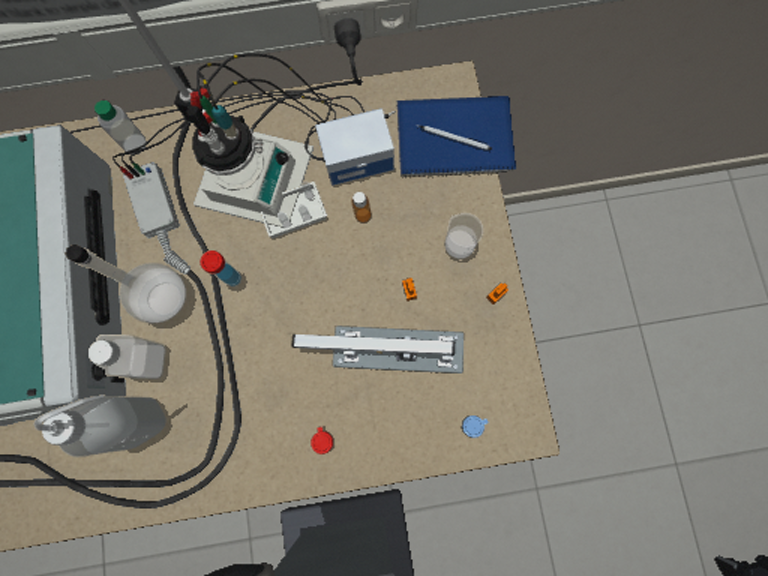

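The scene shows the beam on its grey stand (scene px about (236,212)), tail pointing away from the camera with the low end towards the flask. There are two orange saddles: A at scene row 226, col 288, world y about -0.25, and B at row 282, col 323, world y about -0.41. A is farther to the robot's left (+y), so it fits the description. I'll confirm it in a crop and measure it.

```bash
cat >> h.py <<'E'
def best(p,t): 
    o=manip.trace(p,t); return o[0] if o else None
def ptsin(w,lo,hi,m=None):
    ok=np.all((w>lo)&(w<hi),-1)
    if m is not None: ok&=m
    return w[ok]
def rect(q):
    (c,s,a)=cv2.minAreaRect((q[:,:2]*1000).astype(np.float32)); return np.round(c,1),np.round(s,1),round(a,2)
def orange(p):
    h=cv2.cvtColor(p["pixels"],cv2.COLOR_RGB2HSV); return (h[...,0]>5)&(h[...,0]<18)&(h[...,1]>190)&(h[...,2]>90)
E
python3 - <<'E'
from h import *
for cam in("scene","top"):
    p=manip.read_camera(cam);w=cloud(p)
    print(cam)
    B=ptsin(w,[.43,-.35,.007],[.56,-.05,.017]); print("base",len(B),rect(B))
    T=ptsin(w,[.45,-.34,.064],[.56,-.04,.082]); 
    print("beamtop",len(T),rect(T))
    vx,vy,x0,y0=cv2.fitLine((T[:,:2]*1000).astype(np.float32),cv2.DIST_L2,0,.01,.01).ravel(); print("axis",vx,vy,x0,y0)
    A=np.c_[T[:,1],np.ones(len(T))]; print("z slope",np.linalg.lstsq(A,T[:,2],rcond=None)[0])
    O=ptsin(w,[.57,-.30,-.01],[.63,-.20,.06],orange(p)); print("marker",len(O),rect(O), O.min(0),O.max(0))
    for a,b in((.026,.056),(.012,.026)):
        q=O[(O[:,2]>a)&(O[:,2]<b)]
        if len(q)>4: print(a,len(q),np.round(q.mean(0),4),rect(q))
    save(p,cam+"1.png",(185,315,260,360) if cam=="scene" else (160,270,150,350),5 if cam=="scene" else 4)
E
```

```text
scene
base 1655 (array([ 501. , -226.7]), array([221.6,  70.7]), 78.14)
beamtop 881 (array([ 509.4, -189.9]), array([254.2,  21. ]), 77.66)
axis 0.21394798 0.976845 502.2205 -218.92303
z slope [-0.0364348   0.06174773]
marker 54 (array([ 600.7, -264.3]), array([15.7, 31.8]), 89.86) [ 0.58478192 -0.27215279  0.02072872] [ 0.6166312  -0.25645798  0.05183676]
0.026 18 [ 0.6007 -0.2627  0.0502] (array([ 600.1, -262.5]), array([16.7,  5.3]), 9.01)
0.012 36 [ 0.599  -0.2667  0.0227] (array([ 599.2, -267.1]), array([15.6, 32. ]), 76.09)
top
base 1411 (array([ 505.9, -224.6]), array([219.7,  70.2]), 77.58)
beamtop 876 (array([ 514.5, -185. ]), array([256.9,  20.2]), 77.61)
axis 0.21591671 0.97641176 512.45074 -193.24623
z slope [-0.04368198  0.06148715]
marker 79 (array([ 603.9, -260.2]), array([31.6, 16.3]), 6.07) [ 0.58754991 -0.26966266  0.01461763] [ 0.61878816 -0.25083336  0.0542778 ]
0.026 35 [ 0.6023 -0.2598  0.0474] (array([ 603.6, -259.9]), array([19.4,  8.1]), 4.19)
0.012 44 [ 0.601  -0.2589  0.0227] (array([ 603.9, -260.2]), array([31.6, 16.3]), 6.07)
```

View pics/scene1.png

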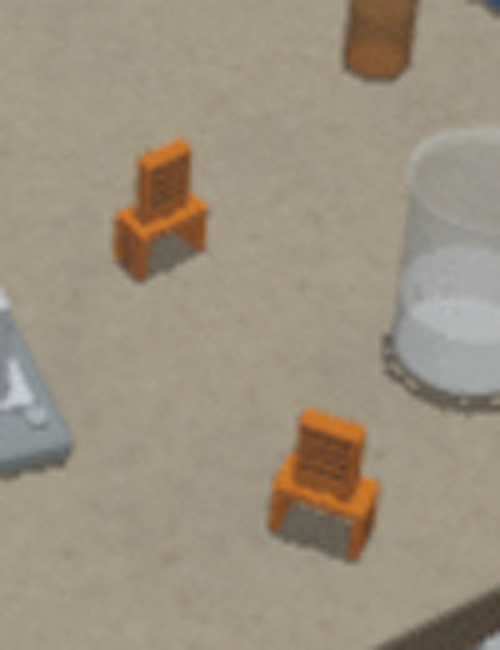

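View pics/top1.png

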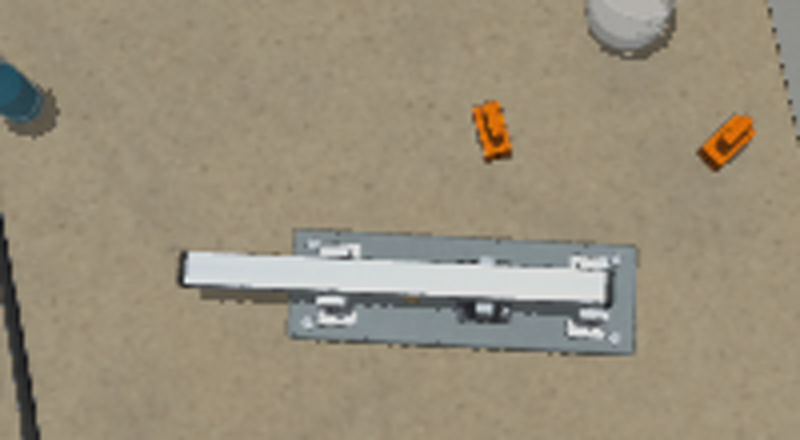

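The crops confirm two real saddles, and A (scene row 226, col 288) is the left one. I'll take A, whose x axis sits at about +6°. The stand's +y axis is at about 77.6° in the world. The forks straddle the base centre, which puts the fulcrum about 13.5 mm to the nose side of it. Now I'll move behind the tail.

>>> {"fn": "move_arm", "kwargs": {
  "rows": [
    [1,[51.4,-33.4,0],30],
    [1,[51.4,-33.4,0],30],
    [1,[51.4,-33.4,0],30],
    [1,[51.4,-33.4,0],30],
    [1,[51.4,-33.4,0],30],
    [1,[51.4,-33.4,0],30],
    [1,[51.4,-33.4,0],30],
    [1,[51.4,-33.4,0],30]
  ],
  "grip_force": 25
}}

```text
time: 1.77
position: [0.3642, -0.2501, 0.2316]
eef_rot: [0.994, -0.108, 0.0, 0.0]
force: [0.5, 0.1, 0.1]
width: -0.0004
```

```bash
cat >> h.py <<'E'
from scipy.spatial.transform import Rotation as R
def to(x,y,z,yaw):  # yaw of tool x in world deg, target; prints shift cm and turn deg
    s=manip.sense();r=R.from_quat(s["eef_rot"]).as_matrix()
    d=r.T@(np.array([x,y,z])-s["position"])*100
    c=np.degrees(np.arctan2(r[1,0],r[0,0])); t=-(yaw-c); t=(t+180)%360-180
    print("t",round(s["time"],2),"pos",np.round(s["position"],4),"yaw",round(c,2),"zdown",np.round(r[:,2],3),"F",np.round(s["force"],2),"w",round(s["width"],4))
    print("shift",np.round(d,2),"turn",round(t,2))
E
python3 - <<'E'
from h import *
to(.5475,-.0265,.13,-12.4)
E
```

```text
t 1.77 pos [ 0.3642 -0.2501  0.2316] yaw -12.45 zdown [ 0.001 -0.001 -1.   ] F [0.47 0.06 0.11] w -0.0004
shift [ 13.08 -25.79  10.16] turn -0.05
```

>>> {"fn": "move_arm", "kwargs": {
  "rows": [
    [1,[13.1,-25.8,0],0],
    [1,[13.1,-25.8,0],0],
    [1,[13.1,-25.8,0],0],
    [1,[13.1,-25.8,0],0],
    [1,[13.1,-25.8,0],0],
    [1,[13.1,-25.8,0],0],
    [1,[13.1,-25.8,0],0],
    [1,[13.1,-25.8,4],0]
  ]
}}

```text
time: 2.43
position: [0.5549, -0.0235, 0.1979]
eef_rot: [0.994, -0.106, 0.009, -0.0]
force: [1.0, -0.8, 0.5]
width: -0.0002
```

```bash
python3 - <<'E'
from h import *
to(.5475,-.0265,.047,-12.4)
p=manip.read_camera("scene"); save(p,"s2.png",(100,260,150,330),4)
E
```

```text
t 2.43 pos [ 0.5549 -0.0235  0.1979] yaw -12.13 zdown [ 0.018 -0.001 -1.   ] F [ 0.96 -0.81  0.52] w -0.0002
shift [-0.93  0.49 15.07] turn 0.27
```

View pics/s2.png

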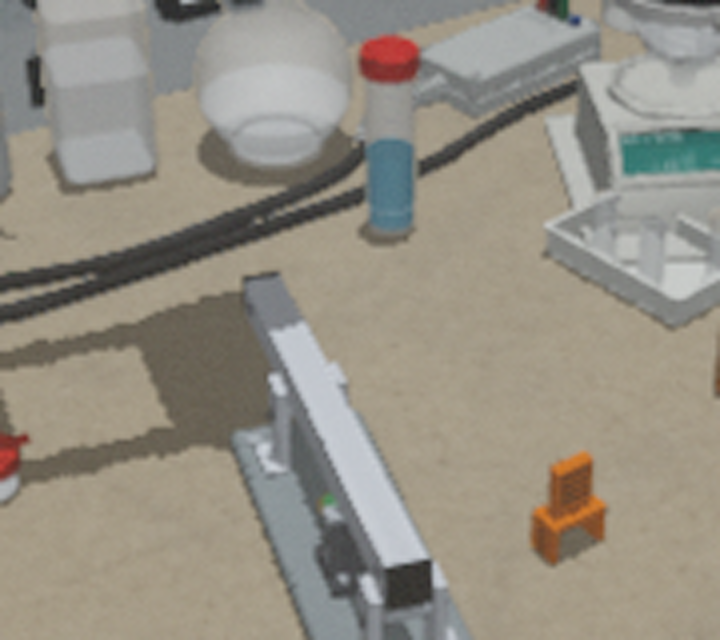

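The picture shows the beam and its clear tail end (crop about (265,285)), with the vial about 10 cm beyond it. There is room to descend.

>>> {"fn": "move_arm", "kwargs": {
  "rows": [
    [1,[0,0,0],0],
    [1,[0,0,3],0],
    [1,[0,0,6],0],
    [1,[0,0,9],0],
    [1,[0,0,12],0],
    [1,[0,0,14],0],
    [1,[0,0,14.4],0],
    [1,[0,0,14.4],0]
  ]
}}

```text
time: 3.15
position: [0.5465, -0.0289, 0.0476]
eef_rot: [0.994, -0.109, -0.001, 0.0]
force: [0.7, -0.8, 0.5]
width: -0.0002
```

```bash
python3 - <<'E'
from h import *
to(.5405,-.0585,.046,-12.4)
for c in("scene","top"):
    p=manip.read_camera(c);w=cloud(p);print([ (c,round(o["confidence"],2)) for o in manip.trace(p,"beam")])
    T=ptsin(w,[.45,-.34,.064],[.56,-.055,.08],p["pixels"].min(-1)>130);print(len(T),rect(T))
    vis=ptsin(w,[.50,-.08,.03],[.60,.03,.15]);print(vis[:,1].min(),vis[:,2].min())
E
```

```text
t 3.15 pos [ 0.5465 -0.0289  0.0476] yaw -12.5 zdown [-0.001  0.    -1.   ] F [ 0.67 -0.79  0.51] w -0.0002
shift [0.05 3.02 0.16] turn -0.1
[('scene', 0.79)]
666 (array([ 508.8, -193.8]), array([234.4,  20.4]), 77.91)
-0.07999776564936545 0.04273985559730864
[('top', 0.78)]
730 (array([ 514.2, -187.4]), array([245.3,  19.9]), 77.6)
-0.07998507283479707 0.050093017095739434
```

>>> {"fn": "move_arm", "kwargs": {
  "rows": [
    [1,[0,0.3,0],0],
    [1,[0,0.6,0],0],
    [1,[0,0.9,0],0],
    [1,[0,1.2,0],0],
    [1,[0,1.5,0],0],
    [1,[0,1.8,0],0],
    [1,[0,2.1,0],0],
    [1,[0,2.4,0],0]
  ]
}}

```text
time: 4.02
position: [0.5417, -0.0513, 0.0475]
eef_rot: [0.994, -0.108, 0.0, -0.0]
force: [1.7, 3.9, 1.8]
width: -0.0001
```

```bash
cat >> h.py <<'E'
U=np.array([.215,.9766]); N=np.array([.9766,-.215])
def beam():
    for c in("scene","top"):
        p=manip.read_camera(c);w=cloud(p);m=best(p,"beam")["pixels"]
        T=ptsin(w,[.42,-.42,.056],[.56,-.055,.085],m&(p["pixels"].min(-1)>120))
        s=T[:,:2]@U*1000; n=T[:,:2]@N*1000; k=np.abs(n-np.median(n))<8
        a=np.polyfit(s[k],T[k,2]*1000,1)
        print(c,len(T),"s range",np.round(np.percentile(s,[1,99]),1),"n",round(np.median(n),1),"tilt deg",round(np.degrees(np.arctan(a[0])),2),"z@fulcrum",round(np.polyval(a,-125.5),1))
E
python3 - <<'E'
from h import *
to(.5405,-.0585,.046,-12.4); beam()
E
```

```text
t 4.02 pos [ 0.5417 -0.0513  0.0475] yaw -12.43 zdown [ 0.001  0.001 -1.   ] F [1.66 3.85 1.83] w -0.0001
shift [0.04 0.73 0.15] turn -0.03
scene 807 s range [-200.9   43. ] n 538.2 tilt deg -2.78 z@fulcrum 71.3
top 753 s range [-199.5   12.3] n 542.1 tilt deg -2.59 z@fulcrum 72.1
```

>>> {"fn": "move_arm", "kwargs": {
  "rows": [
    [1,[0,0.2,0],0],
    [1,[0,0.5,0],0],
    [1,[0,0.8,0],0],
    [1,[0,1.1,0],0],
    [1,[0,1.4,0],0],
    [1,[0,1.6,0],0],
    [1,[0,1.6,0],0],
    [1,[0,1.3,0],0]
  ]
}}

```text
time: 4.88
position: [0.5385, -0.0651, 0.0472]
eef_rot: [0.994, -0.108, -0.0, 0.0]
force: [0.4, 0.0, -0.1]
width: -0.0001
```

```bash
python3 - <<'E'
from h import *
to(.5405,-.0585,.046,-12.4); beam()
E
```

```text
t 4.88 pos [ 0.5385 -0.0651  0.0472] yaw -12.45 zdown [-0.    -0.001 -1.   ] F [ 0.38  0.04 -0.06] w -0.0001
shift [ 0.06 -0.69  0.12] turn -0.05
scene 821 s range [-217.6   24.6] n 538.0 tilt deg -2.65 z@fulcrum 71.2
top 760 s range [-215.5   -0. ] n 542.2 tilt deg -2.62 z@fulcrum 72.2
```

>>> {"fn": "move_arm", "kwargs": {
  "rows": [
    [1,[0,0.3,0],0],
    [1,[0,0.5,0],0],
    [1,[0,0.7,0],0],
    [1,[0,0.9,0],0],
    [1,[0,1.1,0],0],
    [1,[0,1.3,0],0],
    [1,[0,1.3,0],0],
    [1,[0,1.0,0],0]
  ]
}}

```text
time: 5.75
position: [0.5365, -0.0746, 0.0473]
eef_rot: [0.994, -0.108, 0.0, 0.0]
force: [0.5, 0.3, 0.3]
width: -0.0
```

```bash
python3 - <<'E'
from h import *
to(.5405,-.0585,.046,-12.4); beam()
E
```

```text
t 5.75 pos [ 0.5365 -0.0746  0.0473] yaw -12.45 zdown [-0.    -0.001 -1.   ] F [0.49 0.27 0.3 ] w -0.0
shift [ 0.04 -1.66  0.13] turn -0.05
scene 836 s range [-227.1   15.7] n 538.1 tilt deg -2.62 z@fulcrum 71.1
top 761 s range [-225.3  -11.3] n 542.1 tilt deg -2.62 z@fulcrum 72.1
```

>>> {"fn": "move_arm", "kwargs": {
  "rows": [
    [1,[0,0.3,0],0],
    [1,[0,0.45,0],0],
    [1,[0,0.6,0],0],
    [1,[0,0.8,0],0],
    [1,[0,0.8,0],0],
    [1,[0,0.5,0],0],
    [1,[0,0.5,0],0],
    [1,[0,0.5,0],0]
  ]
}}

```text
time: 6.62
position: [0.5355, -0.0789, 0.0473]
eef_rot: [0.994, -0.108, -0.0, 0.0]
force: [1.1, 0.3, -0.0]
width: 0.0004
```

```bash
python3 - <<'E'
from h import *
to(.5405,-.0585,.046,-12.4); beam()
E
```

```text
t 6.62 pos [ 0.5355 -0.0789  0.0473] yaw -12.4 zdown [-0. -0. -1.] F [ 1.1   0.33 -0.  ] w 0.0004
shift [ 0.05 -2.1   0.13] turn -0.0
scene 857 s range [-232.6   11.2] n 538.3 tilt deg -2.65 z@fulcrum 71.3
top 767 s range [-232.   -15.5] n 542.3 tilt deg -2.68 z@fulcrum 72.1
```

>>> {"fn": "move_arm", "kwargs": {
  "rows": [
    [1,[0,0.3,0],0],
    [1,[0,0.45,0],0],
    [1,[0,0.6,0],0],
    [1,[0,0.8,0],0],
    [1,[0,0.8,0],0],
    [1,[0,0.5,0],0],
    [1,[0,0.5,0],0],
    [1,[0,0.5,0],0]
  ]
}}

```text
time: 7.48
position: [0.5344, -0.0837, 0.0472]
eef_rot: [0.994, -0.108, -0.0, 0.0]
force: [-0.1, -0.5, -0.3]
width: -0.0002
```

```bash
python3 - <<'E'
from h import *
to(.5405,-.0585,.046,-12.4); beam()
E
```

```text
t 7.48 pos [ 0.5344 -0.0837  0.0472] yaw -12.4 zdown [-0. -0. -1.] F [-0.07 -0.45 -0.27] w -0.0002
shift [ 0.05 -2.6   0.12] turn -0.0
scene 846 s range [-237.4    5.8] n 538.4 tilt deg -2.67 z@fulcrum 71.2
top 764 s range [-236.6  -21.5] n 542.5 tilt deg -2.62 z@fulcrum 72.0
```

>>> {"fn": "move_arm", "kwargs": {
  "rows": [
    [1,[0,0.3,0],0],
    [1,[0,0.45,0],0],
    [1,[0,0.6,0],0],
    [1,[0,0.8,0],0],
    [1,[0,0.8,0],0],
    [1,[0,0.5,0],0],
    [1,[0,0.5,0],0],
    [1,[0,0.5,0],0]
  ]
}}

```text
time: 8.35
position: [0.5333, -0.0886, 0.0472]
eef_rot: [0.994, -0.108, -0.0, 0.0]
force: [-0.3, 0.7, -0.1]
width: -0.0002
```

```bash
python3 - <<'E'
from h import *
to(.5405,-.0585,.046,-12.4); beam()
E
```

```text
t 8.35 pos [ 0.5333 -0.0886  0.0472] yaw -12.4 zdown [-0. -0. -1.] F [-0.32  0.72 -0.13] w -0.0002
shift [ 0.05 -3.09  0.12] turn -0.0
scene 871 s range [-242.5    2.7] n 538.3 tilt deg -2.63 z@fulcrum 71.2
top 762 s range [-241.3  -26.2] n 542.5 tilt deg -2.63 z@fulcrum 72.2
```

>>> {"fn": "move_arm", "kwargs": {
  "rows": [
    [1,[0,0.3,0],0],
    [1,[0,0.45,0],0],
    [1,[0,0.6,0],0],
    [1,[0,0.7,0],0],
    [1,[0,0.7,0],0],
    [1,[0,0.4,0],0],
    [1,[0,0.4,0],0],
    [1,[0,0.4,0],0]
  ]
}}

```text
time: 9.22
position: [0.5325, -0.0925, 0.0473]
eef_rot: [0.994, -0.108, -0.0, 0.0]
force: [-0.9, -0.5, 0.1]
width: -0.0001
```

```bash
python3 - <<'E'
from h import *
to(.5405,-.0585,.046,-12.4); beam()
E
```

```text
t 9.22 pos [ 0.5325 -0.0925  0.0473] yaw -12.4 zdown [-0. -0. -1.] F [-0.87 -0.48  0.13] w -0.0001
shift [ 0.05 -3.49  0.12] turn -0.0
scene 896 s range [-246.1   -3.4] n 538.9 tilt deg -2.68 z@fulcrum 71.2
top 708 s range [-245.9  -33. ] n 542.0 tilt deg -2.57 z@fulcrum 72.1
```

>>> {"fn": "move_arm", "kwargs": {
  "rows": [
    [1,[0,0.3,0],0],
    [1,[0,0.45,0],0],
    [1,[0,0.6,0],0],
    [1,[0,0.75,0],0],
    [1,[0,0.75,0],0],
    [1,[0,0.45,0],0],
    [1,[0,0.45,0],0],
    [1,[0,0.45,0],0]
  ]
}}

```text
time: 10.08
position: [0.5315, -0.0969, 0.0473]
eef_rot: [0.994, -0.108, -0.0, 0.0]
force: [0.5, -1.1, -0.7]
width: -0.0003
```

```bash
python3 - <<'E'
from h import *
to(.5405,-.0585,.046,-12.4); beam()
E
```

```text
t 10.08 pos [ 0.5315 -0.0969  0.0473] yaw -12.4 zdown [-0. -0. -1.] F [ 0.52 -1.07 -0.75] w -0.0003
shift [ 0.05 -3.95  0.13] turn -0.0
scene 971 s range [-252.5   -7.9] n 538.8 tilt deg -0.43 z@fulcrum 71.1
top 763 s range [-249.6  -36.2] n 542.8 tilt deg -1.86 z@fulcrum 72.0
```

>>> {"fn": "move_arm", "kwargs": {
  "rows": [
    [1,[0,0.3,0],0],
    [1,[0,0.45,0],0],
    [1,[0,0.6,0],0],
    [1,[0,0.7,0],0],
    [1,[0,0.7,0],0],
    [1,[0,0.4,0],0],
    [1,[0,0.4,0],0],
    [1,[0,0.4,0],0]
  ]
}}

```text
time: 10.95
position: [0.5307, -0.1008, 0.0473]
eef_rot: [0.994, -0.108, -0.0, 0.0]
force: [0.4, -0.5, 0.6]
width: 0.0002
```

```bash
python3 - <<'E'
from h import *
to(.5405,-.0585,.046,-12.4); beam()
E
```

```text
t 10.95 pos [ 0.5307 -0.1008  0.0473] yaw -12.41 zdown [-0. -0. -1.] F [ 0.41 -0.53  0.62] w 0.0002
shift [ 0.05 -4.34  0.13] turn -0.01Traceback (most recent call last):
  File "<stdin>", line 2, in <module>
  File "h.py", line 32, in beam
    p=manip.read_camera(c);w=cloud(p);m=best(p,"beam")["pixels"]
                                        ~~~~~~~~~~~~~~^^^^^^^^^^
TypeError: 'NoneType' object is not subscriptable
```

```bash
sed -i 's/m=best(p,"beam")\["pixels"\]/o=best(p,"beam");m=o["pixels"] if o else True/; s/m&(p\["pixels"\].min(-1)>120)/m\&(p["pixels"].min(-1)>120)/' h.py
python3 - <<'E'
from h import *
beam(); beam()
save(manip.read_camera("scene"),"s3.png",(120,290,170,330),4)
E
```

```text
scene 1004 s range [-255.8  -10.3] n 538.9 tilt deg 0.45 z@fulcrum 71.1
top 746 s range [-253.4  -41.3] n 542.7 tilt deg 0.67 z@fulcrum 71.9
scene 1016 s range [-256.4  -12.4] n 539.1 tilt deg 2.1 z@fulcrum 71.2
top 750 s range [-254.2  -41.7] n 542.7 tilt deg 3.08 z@fulcrum 72.0
```

View pics/s3.png

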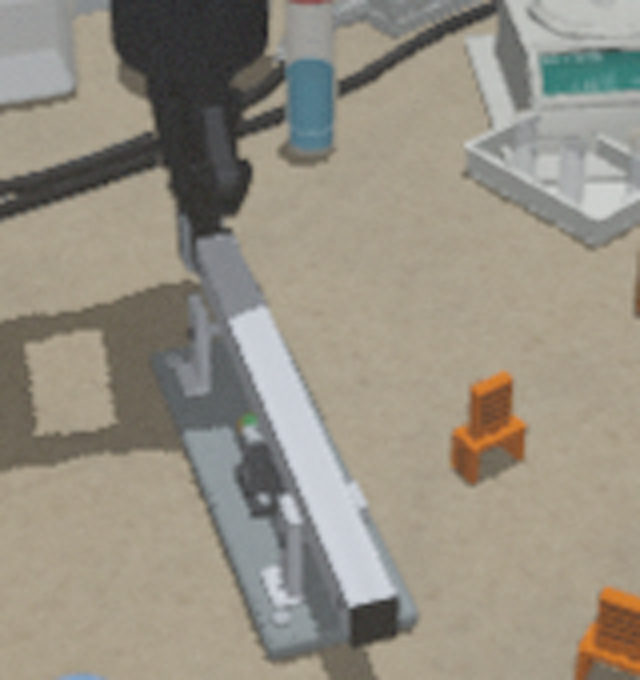

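The picture shows the nose down: the beam tipped past level and onto the front pin, so it overshot. It was already rocking at the previous step, so momentum probably carried it over. I'll go round to the nose and push it back a little.

>>> {"fn": "move_arm", "kwargs": {
  "rows": [
    [1,[0,-1.5,0],0],
    [1,[0,-1.5,-3],0],
    [1,[0,-1.5,-7],0],
    [1,[0,-1.5,-10],0],
    [1,[0,2,-10],0],
    [1,[0,6,-10],0],
    [1,[0,10,-10],0],
    [1,[0,14,-10],0]
  ]
}}

```text
time: 12.17
position: [0.5001, -0.2388, 0.1478]
eef_rot: [0.994, -0.108, 0.0, 0.0]
force: [-0.2, 0.2, -0.5]
width: -0.0
```

>>> {"fn": "move_arm", "kwargs": {
  "rows": [
    [1,[0,4,0],0],
    [1,[0,8,0],0],
    [1,[0,12,0],0],
    [1,[0,16.3,0],0],
    [1,[0,16.3,0],0],
    [1,[0,16.3,4],0],
    [1,[0,16.3,8],0],
    [1,[0,16.3,8],0]
  ]
}}

```text
time: 12.83
position: [0.4618, -0.3932, 0.0599]
eef_rot: [0.994, -0.109, -0.005, -0.005]
force: [-1.1, 1.2, -0.4]
width: -0.0001
```

```bash
python3 - <<'E'
from h import *
to(.4661,-.3965,.047,-12.4);beam()
save(manip.read_camera("scene"),"s4.png",(150,320,160,320),4)
E
```

```text
t 12.83 pos [ 0.4618 -0.3932  0.0599] yaw -12.47 zdown [-0.009  0.01  -1.   ] F [-1.13  1.21 -0.42] w -0.0001
shift [0.51 0.24 1.28] turn -0.07
  return _methods._mean(a, axis=axis, dtype=dtype,
  ret = ret.dtype.type(ret / rcount)
Traceback (most recent call last):
  File "h.py", line 35, in beam
    a=np.polyfit(s[k],T[k,2]*1000,1)
TypeError: expected non-empty vector for x
```

```bash
cat >> h.py <<'E'
def beam(cams=("scene","top"),sv=None):
    out=None
    for c in cams:
        p=manip.read_camera(c);w=cloud(p)
        n=w[...,:2]@N*1000;s=w[...,:2]@U*1000
        P=p["pixels"].astype(int)
        k=(abs(n-(538.7 if c=="scene" else 542.4))<8)&(s>-275)&(s<70)&(w[...,2]>.06)&(w[...,2]<.085)&(P.min(-1)>90)
        if k.sum()<60: print(c,"hidden",k.sum()); 
        else:
            a=np.polyfit(s[k],w[k][:,2]*1000,1)
            print(c,k.sum(),"s",np.round(np.percentile(s[k],[1,99]),1),"tilt",round(np.degrees(np.arctan(a[0])),2),"z@f",round(np.polyval(a,-125.5),1))
        if sv: save(p,c+sv+".png",(100,330,100,360),2.5)
E
python3 - <<'E'
from h import *
beam(sv="5"); beam(("top",))
to(.4661,-.3965,.047,-12.4)
E
```

```text
scene 698 s [-251.8   -5.9] tilt 2.31 z@f 71.2
top 654 s [-233.7   -6.1] tilt 2.47 z@f 72.0
top 654 s [-233.9   -6.1] tilt 2.44 z@f 72.0
t 13.08 pos [ 0.4669 -0.3977  0.0702] yaw -12.39 zdown [ 0.003 -0.004 -1.   ] F [0.51 0.19 1.  ] w -0.0002
shift [-0.11 -0.11  2.32] turn 0.01
```

View pics/top5.png

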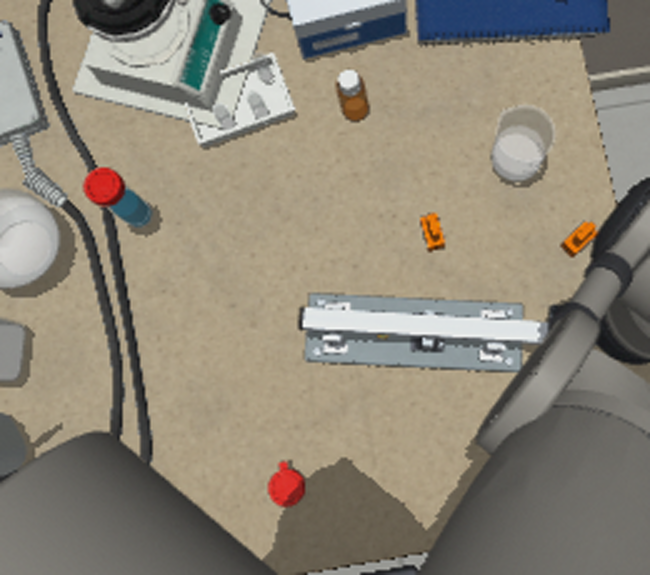

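The top view shows the beam with the gripper just beyond its nose (px about (545,330)). The tilt reads about 2.4° nose-down, short of the 3.8° it would have on the pin, so it may still be moving. I'll lower beside the nose and read it again.

>>> {"fn": "move_arm", "kwargs": {
  "rows": [
    [1,[0,0,1],0],
    [1,[0,0,2],0],
    [1,[0,0,2.3],0],
    [1,[0,0,2.3],0]
  ]
}}

```text
time: 13.42
position: [0.4649, -0.396, 0.0432]
eef_rot: [0.994, -0.108, -0.001, -0.001]
force: [-0.2, 0.2, 0.3]
width: 0.0003
```

```bash
python3 - <<'E'
from h import *
beam(); beam(("top",))
to(.4661,-.3965,.047,-12.4)
E
```

```text
scene 476 s [-246.6   -4.1] tilt 0.41 z@f 71.1
top 643 s [-228.5   -6.8] tilt 0.86 z@f 72.0
top 645 s [-230.5   -5.9] tilt 1.34 z@f 71.8
t 13.57 pos [ 0.4656 -0.3968  0.0444] yaw -12.42 zdown [ 0. -0. -1.] F [-0.44 -0.1   0.24] w 0.0001
shift [ 0.04 -0.04 -0.26] turn -0.02
```

>>> {"fn": "move_arm", "kwargs": {
  "rows": [
    [1,[0,0,0],0],
    [1,[0,0,0],0],
    [1,[0,0,0],0],
    [1,[0,0,0],0],
    [1,[0,0,0],0],
    [1,[0,0,0],0],
    [1,[0,0,0],0],
    [1,[0,0,0],0]
  ]
}}

```text
time: 14.23
position: [0.4655, -0.3967, 0.0444]
eef_rot: [0.994, -0.108, 0.0, 0.0]
force: [0.4, 0.2, 0.1]
width: -0.0002
```

```bash
python3 - <<'E'
from h import *
beam(); beam(("top",))
E
```

```text
scene 513 s [-246.4   -4.3] tilt 1.4 z@f 71.1
top 652 s [-231.    -6.1] tilt 1.63 z@f 71.9
top 652 s [-231.    -6.1] tilt 1.68 z@f 72.0
```

It is rocking freely and hasn't settled on the pin. I'll wait and watch.

>>> {"fn": "move_arm", "kwargs": {
  "rows": [
    [1,[0,0,0],0],
    [1,[0,0,0],0],
    [1,[0,0,0],0],
    [1,[0,0,0],0],
    [1,[0,0,0],0],
    [1,[0,0,0],0],
    [1,[0,0,0],0],
    [1,[0,0,0],0]
  ]
}}

```text
time: 15.05
position: [0.4655, -0.3967, 0.0444]
eef_rot: [0.994, -0.108, 0.0, 0.0]
force: [-0.6, -0.5, 0.0]
width: 0.0001
```

```bash
python3 - <<'E'
from h import *
for i in range(8): beam(("top",))
E
```

```text
top 655 s [-231.    -6.1] tilt 1.68 z@f 71.9
top 645 s [-231.1   -6.2] tilt 1.72 z@f 71.8
top 650 s [-231.   -6.] tilt 1.48 z@f 71.9
top 651 s [-230.9   -6. ] tilt 1.29 z@f 72.0
top 644 s [-230.8   -7.3] tilt 1.03 z@f 71.9
top 647 s [-230.8   -5.7] tilt 0.59 z@f 71.9
top 654 s [-230.6   -6.1] tilt 0.47 z@f 71.9
top 650 s [-230.6   -6.4] tilt 0.4 z@f 72.0
```

>>> {"fn": "move_arm", "kwargs": {
  "rows": [
    [1,[0,0,0],0],
    [1,[0,0,0],0],
    [1,[0,0,0],0],
    [1,[0,0,0],0],
    [1,[0,0,0],0],
    [1,[0,0,0],0],
    [1,[0,0,0],0],
    [1,[0,0,0],0]
  ]
}}

```text
time: 16.12
position: [0.4655, -0.3967, 0.0443]
eef_rot: [0.994, -0.108, 0.0, 0.0]
force: [-0.1, -0.1, -0.6]
width: -0.0002
```

```bash
python3 - <<'E'
from h import *
for i in range(6): beam(("top",))
E
```

```text
top 644 s [-230.7   -5.9] tilt 0.81 z@f 71.9
top 653 s [-230.8   -6.7] tilt 1.07 z@f 72.0
top 645 s [-230.8   -5.8] tilt 1.27 z@f 72.0
top 649 s [-230.9   -6.6] tilt 1.4 z@f 72.0
top 655 s [-231.    -5.9] tilt 1.52 z@f 71.9
top 649 s [-230.9   -5.9] tilt 1.43 z@f 71.9
```

It is rocking with the balance point just inside the nose-side edge of the crown, so it needs about 3 mm more towards the tail. I'll approach the nose slowly.

>>> {"fn": "move_arm", "kwargs": {
  "rows": [
    [1,[0,-0.4,0],0],
    [1,[0,-0.8,0],0],
    [1,[0,-1.2,0],0],
    [1,[0,-1.6,0],0],
    [1,[0,-1.9,0],0],
    [1,[0,-2.1,0],0],
    [1,[0,-2.2,0],0],
    [1,[0,-2.3,0],0]
  ]
}}

```text
time: 17.08
position: [0.4705, -0.3744, 0.0445]
eef_rot: [0.994, -0.108, 0.0, 0.0]
force: [-0.9, -2.2, 0.4]
width: -0.0004
```

>>> {"fn": "move_arm", "kwargs": {
  "rows": [
    [1,[0,-0.05,0],0],
    [1,[0,-0.1,0],0],
    [1,[0,-0.1,0],0]
  ]
}}

```text
time: 17.33
position: [0.4707, -0.3733, 0.0444]
eef_rot: [0.994, -0.108, 0.0, 0.0]
force: [-0.7, -2.3, 0.9]
width: -0.0001
```

```bash
python3 - <<'E'
from h import *
beam();beam()
E
```

```text
scene 455 s [-248.7    8. ] tilt 0.64 z@f 70.9
top 588 s [-195.1    5.9] tilt 0.56 z@f 71.9
scene 451 s [-269.5    7.1] tilt 0.66 z@f 71.0
top 580 s [-195.3    5. ] tilt 0.61 z@f 71.9
```

>>> {"fn": "move_arm", "kwargs": {
  "rows": [
    [1,[0,-0.08,0],0],
    [1,[0,-0.16,0],0],
    [1,[0,-0.24,0],0],
    [1,[0,-0.24,0],0],
    [1,[0,-0.24,0],0]
  ]
}}

```text
time: 17.95
position: [0.4712, -0.3707, 0.0443]
eef_rot: [0.994, -0.108, -0.0, -0.0]
force: [-0.5, -1.3, 1.1]
width: -0.0003
```

```bash
python3 - <<'E'
from h import *
beam()
E
```

```text
scene 433 s [-255.3   11.1] tilt 0.68 z@f 70.9
top 578 s [-192.5    8.6] tilt 0.58 z@f 71.9
```

>>> {"fn": "move_arm", "kwargs": {
  "rows": [
    [1,[0,0.05,0],0],
    [1,[0,0.2,0],0],
    [1,[0,0.5,0],0],
    [1,[0,1,0],0],
    [1,[0,2,0],0],
    [1,[0,3,0],0],
    [1,[0,3,0],0]
  ]
}}

```text
time: 18.63
position: [0.4642, -0.4028, 0.0444]
eef_rot: [0.994, -0.109, 0.0, 0.001]
force: [-0.2, -0.2, -0.2]
width: -0.0002
```

```bash
python3 - <<'E'
from h import *
for i in range(6):beam()
E
```

```text
scene 510 s [-233.4   10.3] tilt -2.66 z@f 71.2
top 701 s [-235.     8.2] tilt -2.6 z@f 72.0
scene 483 s [-229.8   10.1] tilt -2.61 z@f 71.2
top 701 s [-232.4    8.1] tilt -2.65 z@f 72.2
scene 482 s [-227.    10.7] tilt -2.6 z@f 71.1
top 699 s [-232.3    8.1] tilt -2.67 z@f 72.2
scene 486 s [-231.9   10.9] tilt -2.6 z@f 71.3
top 699 s [-232.4    8.1] tilt -2.56 z@f 72.2
scene 490 s [-230.5   11.5] tilt -2.58 z@f 71.2
top 687 s [-232.8    8.1] tilt -2.6 z@f 72.1
scene 489 s [-229.8   10.7] tilt -2.6 z@f 71.2
top 694 s [-232.4    8.3] tilt -2.56 z@f 72.1
```

It now rests tail-down: contact came earlier than I reckoned and the beam slid back about 14 mm. From the logs, the centred position corresponds to a push to finger s ≈ 16.5 mm. I'll return to the tail.

>>> {"fn": "move_arm", "kwargs": {
  "rows": [
    [1,[0,0,-4],0],
    [1,[0,0,-8],0],
    [1,[0,0,-10.3],0],
    [1,[0,-4,-10.3],0],
    [1,[0,-8,-10.3],0],
    [1,[0,-12,-10.3],0],
    [1,[0,-16,-10.3],0],
    [1,[0,-20,-10.3],0]
  ]
}}

```text
time: 19.9
position: [0.5078, -0.2031, 0.1476]
eef_rot: [0.994, -0.108, 0.0, 0.0]
force: [0.5, 0.3, 0.1]
width: -0.0
```

>>> {"fn": "move_arm", "kwargs": {
  "rows": [
    [1,[0,-4,0],0],
    [1,[0,-8,0],0],
    [1,[0,-12,0],0],
    [1,[0,-13.5,0],0],
    [1,[0,-13.5,0],0],
    [1,[0,-13.5,4],0],
    [1,[0,-13.5,8],0],
    [1,[0,-13.5,8],0]
  ]
}}

```text
time: 20.57
position: [0.5322, -0.0725, 0.0611]
eef_rot: [0.994, -0.108, -0.006, -0.001]
force: [-1.4, 0.3, -0.7]
width: 0.0003
```

```bash
cat >> h.py <<'E'
def sn():
    q=manip.sense()["position"]; print("TCP s,n,z",np.round([q[:2]@U*1000,q[:2]@N*1000,q[2]*1000],1))
E
python3 - <<'E'
from h import *
beam();sn();to(.5405,-.0585,.047,-12.4)
E
```

```text
scene 734 s [-240.3   37.6] tilt -2.52 z@f 71.3
top 665 s [-237.9   -9. ] tilt -2.62 z@f 72.1
TCP s,n,z [ 43.3 539.3  66.9]
t 20.67 pos [ 0.5361 -0.0737  0.0669] yaw -12.47 zdown [-0.003  0.001 -1.   ] F [ 0.02 -0.3   1.73] w 0.0001
shift [ 0.11 -1.58  1.99] turn -0.07
```

>>> {"fn": "move_arm", "kwargs": {
  "rows": [
    [1,[0,0,1],0],
    [1,[0,0,2],0],
    [1,[0,0,2],0],
    [1,[0,0.4,2],0],
    [1,[0,0.8,2],0],
    [1,[0,1,2],0],
    [1,[0,1,2],0]
  ]
}}

```text
time: 21.25
position: [0.5349, -0.0836, 0.0479]
eef_rot: [0.994, -0.109, 0.001, 0.0]
force: [0.2, -0.2, 0.3]
width: 0.0002
```

```bash
python3 - <<'E'
from h import *
sn();beam();to(.5405,-.0585,.047,-12.4)
E
```

```text
TCP s,n,z [ 33.4 540.3  47.9]
scene 734 s [-240.1    7.2] tilt -2.61 z@f 71.3
top 633 s [-238.4  -21. ] tilt -2.55 z@f 72.2
t 21.35 pos [ 0.5348 -0.0831  0.0477] yaw -12.45 zdown [ 0.001 -0.    -1.   ] F [-0.08 -0.15  0.49] w -0.0
shift [ 0.03 -2.52  0.07] turn -0.05
```

Push from s 33.7 to 17.5, ending slowly, then ease off gradually.

>>> {"fn": "move_arm", "kwargs": {
  "rows": [
    [1,[0,0.3,0],0],
    [1,[0,0.6,0],0],
    [1,[0,0.9,0],0],
    [1,[0,1.15,0],0],
    [1,[0,1.35,0],0],
    [1,[0,1.5,0],0],
    [1,[0,1.6,0],0],
    [1,[0,1.65,0],0]
  ]
}}

```text
time: 22.02
position: [0.5313, -0.0989, 0.0476]
eef_rot: [0.994, -0.108, 0.0, -0.0]
force: [1.8, 4.8, 4.7]
width: -0.0001
```

```bash
python3 - <<'E'
from h import *
sn();beam()
E
```

```text
TCP s,n,z [ 17.7 540.1  47.6]
scene 748 s [-249.8   -2.7] tilt -2.69 z@f 71.2
top 614 s [-248.9  -37.7] tilt -2.61 z@f 72.1
```

>>> {"fn": "move_arm", "kwargs": {
  "rows": [
    [1,[0,0,0],0],
    [1,[0,-0.02,0],0],
    [1,[0,-0.04,0],0],
    [1,[0,-0.06,0],0],
    [1,[0,-0.1,0],0],
    [1,[0,-0.3,0],0],
    [1,[0,-0.3,0],0]
  ]
}}

```text
time: 22.7
position: [0.5315, -0.0959, 0.0471]
eef_rot: [0.994, -0.108, -0.0, 0.0]
force: [-0.5, 0.3, -0.1]
width: -0.0001
```

```bash
python3 - <<'E'
from h import *
sn()
for i in range(5):beam()
E
```

```text
TCP s,n,z [ 20.6 539.7  47.1]
scene 759 s [-250.6   -2.8] tilt -1.89 z@f 71.2
top 632 s [-248.8  -33.5] tilt -2.1 z@f 72.1
scene 774 s [-251.5   -2.8] tilt -0.78 z@f 71.1
top 617 s [-251.3  -35.7] tilt 0.84 z@f 71.9
scene 792 s [-251.4   -1.8] tilt 0.15 z@f 71.0
top 629 s [-250.4  -33.8] tilt -1.36 z@f 72.0
scene 766 s [-251.    -3.1] tilt -1.66 z@f 71.1
top 621 s [-249.4  -33.7] tilt -0.79 z@f 71.8
scene 806 s [-251.7   -1. ] tilt 0.58 z@f 71.0
top 625 s [-250.7  -34. ] tilt -0.09 z@f 71.9
```

Tail is rising and it is rocking around level; let it settle without contact.

>>> {"fn": "move_arm", "kwargs": {
  "rows": [
    [1,[0,-0.3,0],0],
    [1,[0,-0.6,0],0],
    [1,[0,-1,0],0],
    [1,[0,-1.5,0],0],
    [1,[0,-1.5,-3],0],
    [1,[0,-1.5,-7],0],
    [1,[0,-1.5,-10],0],
    [1,[0,-1.5,-10],0]
  ]
}}

```text
time: 23.87
position: [0.5384, -0.0817, 0.1536]
eef_rot: [0.994, -0.108, 0.006, 0.001]
force: [1.1, -0.2, 0.4]
width: -0.0002
```

```bash
python3 - <<'E'
from h import *
sn()
for i in range(3):beam()
E
```

```text
TCP s,n,z [ 36.  543.4 153.6]
scene 787 s [-251.1   -3.1] tilt -0.47 z@f 71.0
top 711 s [-249.8   -2.1] tilt 0.28 z@f 71.9
scene 779 s [-251.2   -2.3] tilt -0.42 z@f 71.1
top 713 s [-249.2   -2.4] tilt -0.57 z@f 71.9
scene 777 s [-251.2   -3.6] tilt 0.06 z@f 71.0
top 711 s [-249.6   -2.5] tilt -0.25 z@f 71.9
```

```bash
python3 - <<'E'
from h import *
for c in("scene","top"):
    p=manip.read_camera(c);w=cloud(p);m=orange(p)
    m=cv2.dilate(m.astype(np.uint8),np.ones((2,2)))>0
    O=ptsin(w,[.56,-.30,.015],[.64,-.21,.056],m&(p["pixels"][...,0]>120))
    for a,b in((.044,.056),(.019,.028)):
        q=O[(O[:,2]>a)&(O[:,2]<b)]; print(c,len(q),np.round(q.mean(0),4),rect(q), np.round(cv2.fitLine((q[:,:2]*1000).astype(np.float32),2,0,.01,.01).ravel()[:2],3))
beam(); to(.6015,-.261,.153,6)
E
```

```text
scene 29 [ 0.6007 -0.2632  0.0495] (array([ 600.8, -263.1]), array([21.2,  6.6]), 4.48) [0.998 0.059]
scene 52 [ 0.5992 -0.2669  0.022 ] (array([ 600.3, -266.7]), array([15.4, 31.8]), 82.57) [ 0.998 -0.064]
top 26 [ 0.6037 -0.2602  0.0508] (array([ 603.9, -260.2]), array([20.2,  7.4]), 2.34) [0.992 0.129]
top 50 [ 0.6015 -0.2591  0.0228] (array([ 604.1, -260. ]), array([30.8, 17.6]), 3.84) [0.969 0.248]
scene 794 s [-251.3   -2.6] tilt -0.12 z@f 71.0
top 714 s [-249.4   -2.7] tilt -0.3 z@f 71.8
t 24.37 pos [ 0.5346 -0.0813  0.1465] yaw -12.43 zdown [-0.001  0.    -1.   ] F [-0.49  0.27 -0.86] w 0.0002
shift [10.4  16.11 -0.67] turn -18.43
```

>>> {"fn": "move_arm", "kwargs": {
  "rows": [
    [0,[4,4,0],-6],
    [0,[8,7,0],-12],
    [0,[10.5,10.5,0],-16.4],
    [0,[10.5,14,0],-16.4],
    [0,[10.5,16.15,0],-16.4],
    [0,[10.5,16.15,0],-16.4],
    [0,[10.5,16.15,4],-16.4],
    [0,[10.5,16.15,4],-16.4]
  ]
}}

```text
time: 25.03
position: [0.5993, -0.2605, 0.1008]
eef_rot: [0.999, 0.034, -0.005, -0.003]
force: [-1.8, 0.7, -2.2]
width: 0.0429
```

```bash
python3 - <<'E'
from h import *
to(.6023,-.2617,.030,4)
p=manip.read_camera("scene");save(p,"s6.png",(170,300,200,340),5)
beam()
E
```

```text
t 25.03 pos [ 0.5993 -0.2605  0.1008] yaw 3.88 zdown [-0.009  0.006 -1.   ] F [-1.8   0.7  -2.18] w 0.0429
shift [0.35 0.18 7.08] turn -0.12
scene 801 s [-251.6   -0.9] tilt -0.1 z@f 71.1
top 245 s [-251.7 -166.9] tilt -0.2 z@f 71.7
```

View pics/s6.png

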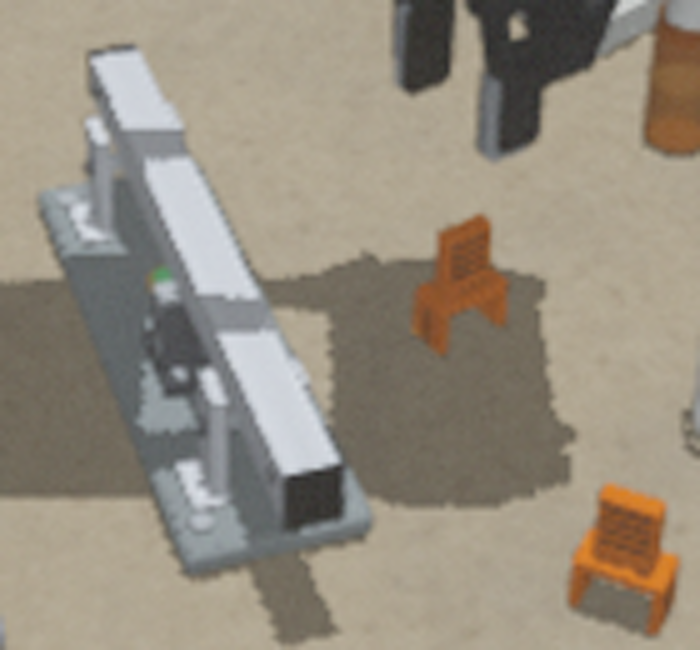

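The fingers stand above the left marker (crop about (465,285)) and the beam is level. Descend and grip.

>>> {"fn": "move_arm", "kwargs": {
  "rows": [
    [0,[0,0,0],0],
    [0,[0,0,3],0],
    [0,[0,0,6],0],
    [0,[0,0,7.3],0],
    [0,[0,0,7.3],0],
    [1,[0,0,7.3],0],
    [1,[0,0,7.3],0],
    [1,[0,0,7.3],0]
  ]
}}

```text
time: 25.85
position: [0.604, -0.2623, 0.0366]
eef_rot: [0.999, 0.035, 0.002, 0.001]
force: [-0.3, -0.8, 0.1]
width: 0.007
```

```bash
python3 - <<'E'
from h import *
to(.6023,-.2617,.030,4)
E
```

```text
t 25.85 pos [ 0.604  -0.2623  0.0366] yaw 3.99 zdown [ 0.003 -0.002 -1.   ] F [-0.33 -0.84  0.12] w 0.007
shift [-0.17 -0.07  0.66] turn -0.01
```

The grip is on the tab but a little high, so I'll regrip 6 mm lower.

>>> {"fn": "move_arm", "kwargs": {
  "rows": [
    [0.4,[0,0,0],0],
    [0.4,[0,0,0],0],
    [0.4,[-0.15,0,0.6],0],
    [0.4,[-0.15,0,0.6],0],
    [1,[-0.15,0,0.6],0],
    [1,[-0.15,0,0.6],0],
    [1,[-0.15,0,0.6],0],
    [1,[-0.15,0,0.6],0]
  ]
}}

```text
time: 26.52
position: [0.6013, -0.2618, 0.0283]
eef_rot: [0.999, 0.035, -0.0, 0.0]
force: [0.2, -0.3, -0.5]
width: 0.0076
```

>>> {"fn": "move_arm", "kwargs": {
  "rows": [
    [1,[0,0,-3],0],
    [1,[0,0,-7],0],
    [1,[0,0,-10],0],
    [1,[0,0,-10],0],
    [1,[0,0,-10],0]
  ]
}}

```text
time: 26.93
position: [0.6024, -0.2624, 0.1309]
eef_rot: [0.999, 0.035, 0.002, 0.001]
force: [0.5, -0.2, -0.8]
width: 0.007
```

```bash
python3 - <<'E'
from h import *
q=.9766
F=U*-.1255+N*.5405; print(F)
to(F[0],F[1],.135,-12.4);sn()
for c in("scene","top"):
    p=manip.read_camera(c);w=cloud(p);m=orange(p)
    O=ptsin(w,[.56,-.33,.05],[.66,-.21,.16],m); print(c,len(O),O.min(0) if len(O) else 0,O.max(0) if len(O) else 0)
    save(p,c+"7.png",(100,280,200,360) if c=="scene" else (130,300,180,380),3)
beam()
E
```

```text
[ 0.5008698 -0.2387708]
t 26.93 pos [ 0.6024 -0.2624  0.1309] yaw 3.98 zdown [ 0.004 -0.003 -1.   ] F [ 0.52 -0.18 -0.82] w 0.007
shift [-9.96 -3.06 -0.46] turn 16.38
TCP s,n,z [-126.7  644.7  130.9]
scene 1 [ 0.61618693 -0.27139372  0.11659321] [ 0.61618693 -0.27139372  0.11659321]
top 30 [ 0.58792024 -0.26827207  0.10819331] [ 0.59462067 -0.25350823  0.14395804]
scene 795 s [-2.515e+02 -1.000e-01] tilt -0.16 z@f 71.1
top 234 s [-251.9 -170. ] tilt -0.31 z@f 71.6
```

View pics/scene7.png

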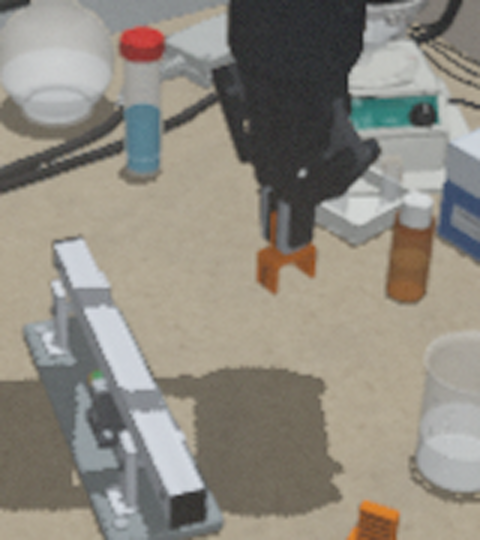

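The marker is held squarely. Next I'll hover over the fulcrum, and I'll also measure the crown where it shows beside the beam.

>>> {"fn": "move_arm", "kwargs": {
  "rows": [
    [1,[-2.5,-0.8,0],6],
    [1,[-5,-1.6,0],12],
    [1,[-7.5,-2.4,0],16.4],
    [1,[-10,-3.1,0],16.4],
    [1,[-10,-3.1,0],16.4],
    [1,[-10,-3.1,1],16.4],
    [1,[-10,-3.1,1],16.4],
    [1,[-10,-3.1,1],16.4]
  ]
}}

```text
time: 27.8
position: [0.4997, -0.2378, 0.117]
eef_rot: [0.994, -0.108, -0.001, -0.0]
force: [0.3, -0.9, -0.2]
width: 0.0071
```

```bash
cat > mk.py <<'E'
from h import *
import sys
sn();to(.5009,-.2388,.115,-12.4)
for c in("scene","top"):
    p=manip.read_camera(c);w=cloud(p);h=cv2.cvtColor(p["pixels"],cv2.COLOR_RGB2HSV)
    m=(h[...,0]>4)&(h[...,0]<19)&(h[...,1]>150)&(h[...,2]>60)
    n=w[...,:2]@N*1000;s=w[...,:2]@U*1000;z=w[...,2]*1000
    k=m&(abs(s+125)<30)&(abs(n-540)<40)&(z>50)
    if k.sum()>5: print(c,"marker",k.sum(),"n",np.round(np.percentile(n[k],[2,98]),1),"s",np.round(np.percentile(s[k],[2,98]),1),"z",np.round(np.percentile(z[k],[2,98]),1))
    b=(p["pixels"].min(-1)>90)&(z>68)&(z<78)&(abs(n-540)<20)&(s>-250)&(s<-5)
    print("  beam n edges",np.round(np.percentile(n[b],[2,50,98]),1))
    f=(z>44)&(z<54)&(abs(n-540)>13)&(abs(n-540)<20)&(abs(s+125)<25)
    if f.sum(): print("  crown",f.sum(),"s",np.round(np.percentile(s[f],[3,50,97]),1),"z",np.median(z[f]))
    save(p,c+sys.argv[1]+".png",(140,300,170,330) if c=="scene" else (180,280,200,340),4)
beam()
E
python3 mk.py 8
```

```text
TCP s,n,z [-124.8  539.1  117. ]
t 27.8 pos [ 0.4997 -0.2378  0.117 ] yaw -12.41 zdown [-0.001  0.001 -1.   ] F [ 0.28 -0.86 -0.18] w 0.0071
shift [0.14 0.08 0.2 ] turn -0.01
scene marker 95 n [522.5 553.7] s [-135.4 -119.8] z [ 93.6 112.9]
  beam n edges [529.3 538.6 548.7]
  crown 20 s [-132.9 -128.2 -121.1] z 47.884543853444264
  beam n edges [533.5 539.8 551.8]
scene 704 s [-251.5   -0.7] tilt -0.13 z@f 71.0
top 193 s [-251.6  -17.2] tilt -0.08 z@f 71.8
```

View pics/scene8.png

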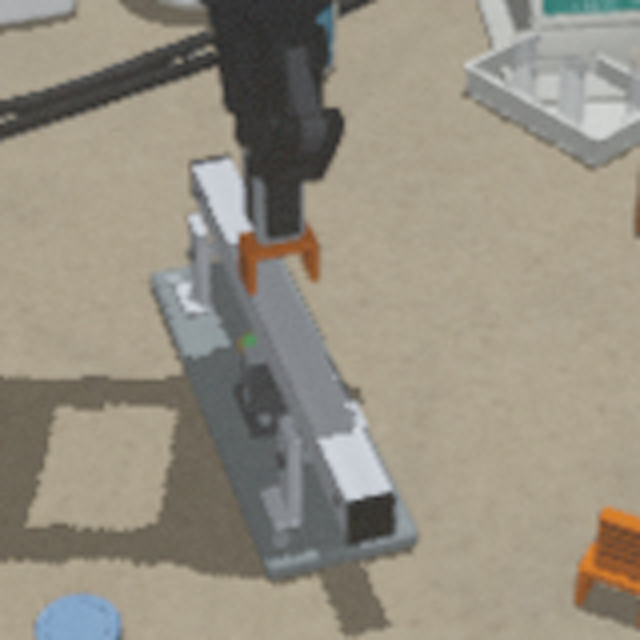

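The picture shows the marker's legs straddling the beam line, with the feet above the beam top (crop (250,285) and (312,275)). In the scene camera the marker centre is n 538.1 and the beam 538.9; the marker's s is about -126.4 and the crown's about -127. So I shift +0.08 cm in both x and y, then descend part way.

>>> {"fn": "move_arm", "kwargs": {
  "rows": [
    [1,[0.08,0.08,0],0],
    [1,[0.08,0.08,0.6],0],
    [1,[0.08,0.08,1.2],0],
    [1,[0.08,0.08,1.8],0],
    [1,[0.08,0.08,2.2],0],
    [1,[0.08,0.08,2.5],0],
    [1,[0.08,0.08,2.5],0]
  ]
}}

```text
time: 28.58
position: [0.4995, -0.2385, 0.0924]
eef_rot: [0.994, -0.108, -0.001, -0.0]
force: [0.6, 0.6, -1.1]
width: 0.0075
```

```bash
python3 mk.py 9; python3 -c "
from h import *
to(.5009,-.2388,.0833,-12.4)"
```

```text
TCP s,n,z [-125.5  539.1   92.4]
t 28.58 pos [ 0.4995 -0.2385  0.0924] yaw -12.43 zdown [-0.001  0.001 -1.   ] F [ 0.62  0.6  -1.1 ] w 0.0075
shift [ 0.14  0.   -2.26] turn -0.03
scene marker 92 n [522.7 555.1] s [-136.1 -120.9] z [68.9 89. ]
  beam n edges [529.3 537.8 548.7]
  crown 21 s [-133.3 -128.9 -121.4] z 48.14881607790311
  beam n edges [533.3 539.6 552.2]
scene 662 s [-2.517e+02  1.000e-01] tilt -0.13 z@f 71.1
top 164 s [-251.9  -23.6] tilt -0.11 z@f 71.6
t 28.78 pos [ 0.5001 -0.2388  0.0936] yaw -12.42 zdown [ 0. -0. -1.] F [ 0.37 -0.18 -0.27] w 0.0078
shift [ 0.08 -0.02  1.03] turn -0.02
```

Straddled with no contact and the beam still level. I'll lower the last 1.0 cm.

>>> {"fn": "move_arm", "kwargs": {
  "rows": [
    [1,[0,0,0.3],0],
    [1,[0,0,0.6],0],
    [1,[0,0,0.8],0],
    [1,[0,0,0.95],0],
    [1,[0,0,1.03],0],
    [1,[0,0,1.03],0],
    [1,[0,0,1.03],0]
  ]
}}

```text
time: 29.37
position: [0.5, -0.2387, 0.083]
eef_rot: [0.994, -0.108, -0.0, 0.0]
force: [0.4, 0.0, -0.2]
width: 0.0072
```

```bash
python3 mk.py 10; python3 -c "
from h import *
to(.5009,-.2388,.0833,-12.4)"
```

```text
TCP s,n,z [-125.7  539.6   83. ]
t 29.37 pos [ 0.5    -0.2387  0.083 ] yaw -12.42 zdown [-0. -0. -1.] F [ 0.44  0.03 -0.18] w 0.0072
shift [ 0.09 -0.01 -3.2 ] turn -0.02
scene marker 84 n [522.8 554.9] s [-136.2 -121.2] z [59.4 78.5]
  beam n edges [529.2 537.6 548.5]
  crown 17 s [-133.  -127.3 -120.8] z 47.81891041316288
  beam n edges [533.3 540.1 552.6]
scene 619 s [-251.3    0.5] tilt -0.19 z@f 71.2
top 162 s [-252.  -26.] tilt 0.03 z@f 71.8
t 29.57 pos [ 0.5001 -0.2388  0.0832] yaw -12.42 zdown [ 0. -0. -1.] F [ 0.44 -0.68  0.67] w 0.0076
shift [ 0.08 -0.02 -0.01] turn -0.02
```

>>> {"fn": "move_arm", "kwargs": {
  "rows": [
    [1,[0,0,0.07],0],
    [1,[0,0,0.07],0],
    [0.75,[0,0,0.07],0],
    [0.6,[0,0,0.07],0],
    [0.4,[0,0,0.07],0],
    [0.3,[0,0,0.07],0],
    [0.3,[0,0,0.07],0],
    [0.3,[0,0,0.07],0]
  ]
}}

```text
time: 30.23
position: [0.5, -0.2387, 0.0824]
eef_rot: [0.994, -0.108, 0.0, 0.0]
force: [-0.6, -0.1, -0.6]
width: 0.0298
```

```bash
python3 mk.py 11
```

```text
TCP s,n,z [-125.7  539.6   82.4]
t 30.23 pos [ 0.5    -0.2387  0.0824] yaw -12.42 zdown [ 0. -0. -1.] F [-0.61 -0.13 -0.57] w 0.0298
shift [ 0.09 -0.01 -3.26] turn -0.02
scene marker 57 n [523.1 555. ] s [-135.9 -118.3] z [ 60.1 103.7]
  beam n edges [529.2 537.3 548.5]
  crown 19 s [-132.9 -129.9 -120.9] z 46.995270209508554
  beam n edges [533.2 539.8 552.2]
scene 592 s [-252.     0.7] tilt -0.14 z@f 71.3
top 146 s [-251.8  -25.5] tilt -0.08 z@f 72.1
```

Released and still level. Lift clear and back away.

>>> {"fn": "move_arm", "kwargs": {
  "rows": [
    [0.3,[0,0,-1],0],
    [0.3,[0,0,-2.5],0],
    [0.3,[0,0,-5],0],
    [0.3,[0,0,-9],0],
    [0.3,[0,0,-13],0],
    [0.3,[-3,-4,-14],0],
    [0.3,[-5,-8,-14],0],
    [0.3,[-5,-12,-14],0]
  ]
}}

```text
time: 31.1
position: [0.4742, -0.1195, 0.2243]
eef_rot: [0.994, -0.11, 0.001, 0.001]
force: [1.2, 1.0, -0.6]
width: 0.0297
```

```bash
python3 mk.py 12; python3 -c "
from h import *
for i in range(3): beam()
for c in ('scene','top'):
  p=manip.read_camera(c);w=cloud(p)
  for t in('beaker','bottle_amber','cup_red','cup_blue'):
    o=best(p,t)
    if o: print(c,t,round(o['confidence'],2),np.round(np.nanmedian(w[o['pixels']],0),3))
"
```

```text
TCP s,n,z [-14.7 488.8 224.3]
t 31.1 pos [ 0.4742 -0.1195  0.2243] yaw -12.57 zdown [ 0.002 -0.001 -1.   ] F [ 1.19  1.04 -0.6 ] w 0.0297
shift [ 5.18 11.05 10.95] turn -0.17
scene marker 198 n [523.8 554.8] s [-135.2 -119.1] z [ 62.3 104.9]
  beam n edges [529.3 538.2 548.5]
  crown 16 s [-133.2 -129.6 -121.2] z 46.904176485181694
top marker 101 n [526.7 557.9] s [-131.5 -116.1] z [ 62.2 107. ]
  beam n edges [533.3 542.8 552.7]
  crown 3 s [-127.6 -125.4 -123.1] z 46.144456581674206
scene 671 s [-2.513e+02 -1.000e-01] tilt -0.15 z@f 71.1
top 529 s [-251.1  -49.9] tilt -0.11 z@f 71.8
scene 673 s [-251.7    1.3] tilt -0.16 z@f 71.1
top 520 s [-251.   -54.8] tilt -0.17 z@f 71.8
scene 679 s [-251.2   -0.5] tilt -0.13 z@f 71.1
top 510 s [-251.3  -57.1] tilt -0.17 z@f 71.9
scene 670 s [-252.3   -0.3] tilt -0.19 z@f 71.0
top 513 s [-251.2  -57.2] tilt -0.23 z@f 71.9
scene beaker 0.75 [ 0.661 -0.372  0.052]
scene bottle_amber 0.78 [ 0.748 -0.209  0.036]
scene cup_red 0.78 [ 0.371 -0.087  0.021]
scene cup_blue 0.6 [ 0.355 -0.33   0.022]
top beaker 0.83 [ 0.678 -0.364  0.039]
top bottle_amber 0.54 [ 0.749 -0.201  0.057]
top cup_red 0.51 [ 0.373 -0.081  0.023]
top cup_blue 0.52 [ 0.361 -0.324  0.024]
```

View pics/scene12.png

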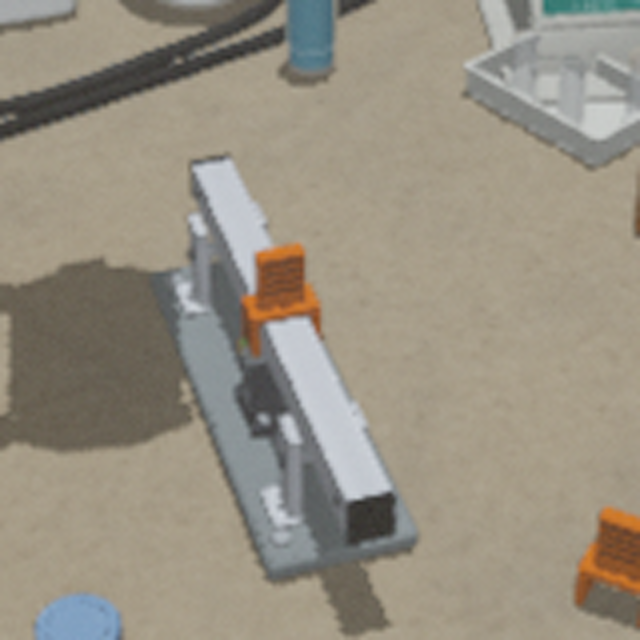

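The marker sits astride, the beam is level and the bystanders haven't moved. One more numeric check of the fulcrum from the fork cheeks, which should lie at +92 and -65 mm from it.

```bash
python3 - <<'E'
from h import *
for c,n0 in(("scene",538.9),("top",542.6)):
    p=manip.read_camera(c);w=cloud(p);P=p["pixels"].astype(int)
    n=w[...,:2]@N*1000-n0;s=w[...,:2]@U*1000;z=w[...,2]*1000
    k=(abs(n)>11.5)&(abs(n)<22)&(z>55)&(z<63)&((P.max(-1)-P.min(-1))<60)
    for a,b in((-60,0),(-220,-160)):
        q=s[k&(s>a)&(s<b)]
        if len(q): print(c,"cheek",len(q),np.round(np.percentile(q,[3,50,97]),1))
    d=(abs(n)>11.5)&(abs(n)<20)&(s>-165)&(s<-90)&(z>15)&(z<53)&((P.max(-1)-P.min(-1))<60)
    for lo in range(15,53,8):
        q=s[d&(z>=lo)&(z<lo+8)]
        if len(q)>1: print(c,"block z",lo,len(q),np.round(np.percentile(q,[3,50,97]),1))
beam()
E
```

```text
scene cheek 31 [-43.4 -36.5 -28.4]
scene cheek 44 [-200.3 -192.3 -183.2]
scene block z 15 46 [-143.6 -135.5 -111.5]
scene block z 23 22 [-137.8 -133.3 -118.6]
scene block z 31 19 [-134.5 -131.6 -121. ]
scene block z 39 15 [-133.7 -131.3 -121.6]
scene block z 47 10 [-130.8 -129.2 -122.3]
top cheek 35 [-196.5 -188.6 -180.4]
top block z 15 31 [-142.  -128.5 -108.3]
top block z 23 3 [-132.2 -114.2 -113.3]
top block z 31 3 [-132.  -115.8 -115.6]
top block z 39 5 [-130.  -123.  -118.4]
scene 670 s [-252.4   -0.4] tilt -0.16 z@f 71.1
top 516 s [-251.4  -54.9] tilt -0.1 z@f 71.9
```

```bash
python3 -c "
from h import *
print(manip.job_done())"
```

```text
the job is handed in; nothing more can be done
None
```

The beam is balanced level on the fulcrum with the orange marker astride it, and I handed the job in at about 32 s of the 72 s allowed.

**Balancing:** I pushed the beam at its tail in small steps. It went a little too far and rocked nose down, so I pushed it back from the nose. That return push slid it about 14 mm, more than I meant, and left the tail down again. A slower push from the tail then brought the tail up, and the beam settled level with no contact.

**Marker:** Of the two orange saddles I took the one farther left. I gripped it by its tab, lowered it over the beam without leaning on the fulcrum, released it and backed away.

**Last checks:**
- **Level:** The beam's tilt reads about -0.15° in both cameras, steady for the last second or so. Resting tail down it had read 2.6°.
- **Marker position:** It is within about 0.5 mm of the fulcrum lengthwise in each camera's own frame, measured against the fork cheeks. It is centred on the beam to about 0.5 mm.
- **Bystanders:** The beaker, bottle and cups are where they were at the start, within the cameras' noise.
- **Disagreement:** The two cameras differ by 3 to 4 mm in absolute position. I compared positions within one camera, and used the average of the two for the robot's moves.

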